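# Reset a tripped breaker under the console's push-latch cover

### The arm

A 6-joint arm with a two-finger parallel gripper is mounted at the origin on the work surface. World frame = base frame: x ahead of the robot, y to its left, z up, the work surface at z = 0. Lengths are in m, angles in rad, forces in N, time in s.
With the tool pointing down it reaches from about 0.25 to 0.775 m from the base axis. Payload 8.9 kg.
Tool frame: the origin (TCP) lies at the very end of the fingers, on their centre line; the grasp point (between the pads) lies 19 mm behind it; z points along the fingers, y is the line along which they close (so a half turn about z gives the same grasp; the last joint's range is limited). The gripper opens to 85 mm and grips with 20 to 120 N. Pads are 22 mm wide; open, the fingers measure 114 mm over their backs; the gripper's body (76 mm by 85 mm) begins 54 mm behind the grasp point. The pads swing forward as they close: fully open they stand 13 mm farther back than shut.
Start: joints at [1.068, 0.291, -0.153, 1.127, 0, 1.431], TCP at [0.187, 0.491, 0.231] pointing down, gripper open.
Joint ranges: [-2.52, 2.52], [-0.91, 1.74], [-1.3, 1.37], [-1.96, 2.02], [-1.52, 1.47], [-3.14, 3.14]. Speed limits (rad/s): [2.22, 2.22, 2.79, 3.14, 3.14, 3.14].

### API

Orientations are given as a unit quaternion [x, y, z, w].
In Python, from plant import manip gives the robot as it stands.
- The arm moves only by the tool drive_tool, never from a script. Its arguments are lists of equal length, an entry for each row: "slide": the shift along the tool's x, y, z in mm, a list of three; "delta_rot": the turn, a rotation vector about the tool's x, y, z in units of 6 degrees (1.0 is 6 degrees), a list of three; "hand": the opening in per cent of the stroke, from 0 (shut) to 100 (fully open). A call has 1 to 5 rows; each row shifts and turns the commanded pose from where the row before left it, along the tool's axes as they then stand; what a row does not reach is not made up. A row lasts 1/10 s, in which the tool goes at most 50 mm and 8.59 degrees, less where a joint would pass 70% of its speed; a pose out of reach is approached as far as the arm can. A call with a gripper value outside its range is refused whole. The fingers move at their own pace and stop on an object; "squeeze" is the grip in N (left out, the last holds). Time passes only in rows, so rows that do not move let the fingers close. It gives the time, the measured TCP pose, the force, the opening and the grip force at its end, in the units of the state.
- manip.read_state(): the state, without advancing time (a new reading comes with each control period).
- manip.read_camera(name): name is "scene" or "top" or "wrist"; returns (picture, depth): 420x560x3 uint8, red, green, blue; 420x560 float32, m along the optical axis (not along the pixel's ray), 0 where there is no reading.
- manip.get_calibration(name): a dict with "fx", "fy", "cx", "cy" (pixels), "D" ([k1, k2, p1, p2, k3] as OpenCV has them; the pictures are not rectified), "view" (4x4, takes a point from world to camera coordinates); the wrist camera has in their place "hand_eye" (4x4, takes a point from camera to tool coordinates, whose origin is the TCP and whose axes are the flange's). Camera axes: x right, y up, looking along -z (the intrinsics and any distortion apply to the point x, -y, -z); pixel columns grow to the right and rows downward; lengths in m; the calibration is good to about 2 mm. A picture is of the moment at which its call begins: read the wrist's pose just before it. get_calibration takes no time and is no camera call.
- manip.job_done(): hands the job in; it is judged then, once.
The state is a dict: "time": time; "joints": joint angles; "joint_vel": joint speeds; "joint_torque": joint torques, N m; "tcp_pos": TCP position; "tool_rot": TCP orientation; "contact_force": force on the tool from outside, world axes, zero at the start; "moment": the same for the moment, N m; "finger_gap": finger opening in m; "finger_force": force on a finger pad.
Only numpy, scipy, OpenCV 4.12 (cv2) and the standard library are available. Lean on these libraries where they do the work, as an engineer would, in place of code of your own. Each camera call takes 0.05 s, during which the arm holds its last target. There are 200 camera calls.

### The job

A breaker of the welding positioner has tripped. On the console, press the front edge of the breaker bay's spring cover to pop it open, push the one breaker button that stands proud fully home, then fold the cover down and press it shut so that it latches again. Use only fingertip pushes, and leave the console's other controls and everything lying about where they are.

Things in the scene. Friction and masses are not known exactly. Their poses are not given: they have to be found in the camera images.
- console: Grey control console of a welding positioner, fixed: 280 mm deep (x), 400 wide (y), 120 high. Origin: centre of its underside; x points from its front (robot's side) to its rear, y to its left. A sloped control face rises from the front edge (60 mm high) back to x = -30 mm; behind it lies a level deck at z = 120 mm, in which, right of the middle, the spring cover closes the breaker bay.
- bay_floor (a point): Centre of the floor of the breaker bay, a well 107 mm in x, 163 mm in y and 30 mm deep in the deck (console axes). The three breakers stand on it in a row along y, 42 mm apart, 45 mm in front of the hinge. A black latch body (24 x 44 mm, 16 mm high) stands at the middle of its front wall.
- cover (a joint): Angle of the cover, rad: about 0.02 latched (0 exactly flush with the deck); -0.09 pressed in to its stop (8 mm at the pad); 1.85 fully open, upright, leaning a little to the rear. Touch latch: press the pad in 7 to 8 mm (up to 10 N) and let go: it springs fully open in 1.5 s. Fold it down, press in the same way, let go: it stays latched. The spring resists with about 3 N at the pad.
- cover_pad (a point): Ribbed press pad on the cover's outer (top) face, in its middle, 90 mm from the hinge, 13 mm from the free front edge. Turns with the cover: x points to the hinge, y along it, z out of the outer face. The cover is a grey frame with a clear window, 103 mm from hinge to free edge, 160 mm wide, 4 mm thick; a steel striker tongue hangs under the pad.
- cover_hinge (a point): Middle of the cover's hinge axis, at deck height along the cover's rear edge (its frame turns with the cover). The axis runs along the console's y; the cover opens upward and to the rear about it.
- breaker (a joint): Travel of the button of the tripped breaker (the one of the three in the bay that stands proud; any of the three places), m: 0 = tripped, fully out, its top 16 mm above the floor of the bay (14 mm below the deck); 0.008 = reset, fully in, its top 8 mm above the floor (22 mm below the deck). It moves straight down, takes about 3 N to push and stays where it is left.
- breaker_top (a point): Centre of the top face of the button of the tripped breaker (the one of the three in the bay that stands proud; any of the three places); it moves with the plunger. It is a round black plunger 14 mm across rising out of a steel bush 19 mm across and 6 mm high on the floor of the bay, 30 mm below the deck.
- neighbour1 (a joint): Travel of the button of a breaker that has not tripped, m: 0 = tripped, fully out, its top 16 mm above the floor of the bay (14 mm below the deck); 0.008 = reset, fully in, its top 8 mm above the floor (22 mm below the deck). It moves straight down, takes about 3 N to push and stays where it is left.
- neighbour1_top (a point): Centre of the top face of the button of a breaker that has not tripped; it moves with the plunger. It is a round black plunger 14 mm across rising out of a steel bush 19 mm across and 6 mm high on the floor of the bay, 30 mm below the deck.
- neighbour2 (a joint): Travel of the button of the other breaker that has not tripped, m: 0 = tripped, fully out, its top 16 mm above the floor of the bay (14 mm below the deck); 0.008 = reset, fully in, its top 8 mm above the floor (22 mm below the deck). It moves straight down, takes about 3 N to push and stays where it is left.
- neighbour2_top (a point): Centre of the top face of the button of the other breaker that has not tripped; it moves with the plunger. It is a round black plunger 14 mm across rising out of a steel bush 19 mm across and 6 mm high on the floor of the bay, 30 mm below the deck.
- estop (a joint): Travel of the emergency stop, m: 0 = out; 0.006 = pressed. Leave it alone.
- estop_top (a point): Centre of the top of the red mushroom emergency stop (38 mm across, on a yellow ring) at the left of the sloped face.
- speed_mark (a point): The pointer end on top of the black speed knob (32 mm across, 46 mm high) left of the middle of the sloped face, 14 mm off its axis. Leave it alone.
- toggle_tip (a point): Tip of the small bat toggle switch (24 mm long) near the middle of the sloped face. Leave it alone.
- nozzle_mid (a point): Centre (half-way up) of a copper gas nozzle, a tube 24 mm across and 55 mm high, standing on the console's deck to the left of the cover. Loose; leave it alone.
- dip_tin_mid (a point): Centre (half-way up) of a low round tin, 68 mm across and 60 mm high, standing on the console's deck left of the nozzle. Loose; leave it alone.
- pipe_stub_mid (a point): Centre (half-way up) of a stub of steel pipe 60 mm across and 70 mm high, standing on the bench to the right of the console. Loose; leave it alone.
- coupon_mid (a point): Centre (half-way up) of a flat steel test piece 110 x 40 x 8 mm lying at the rear of the console's deck, left of the cover. Loose; leave it alone.
- clamp_mid (a point): Centre (half-way up) of a blue C-clamp about 120 mm across, 26 mm high, lying on the bench to the left of the console. Loose; leave it alone.
- hammer_mid (a point): A point on the handle of a hammer 270 mm long lying on the bench to the right of the console. Loose; leave it alone.

How it is judged:
By the outcome, as a careful person would: the job done as asked, in the order asked, and still so for the second after the job is handed in, with the robot touching nothing.
It also fails if it takes over 50 s, if anything falls off the work surface, if the arm or the gripper's body presses on something with over 40 N, if the wrist force passes 120 N, or if a joint passes its speed limit or range.

## Working session

There is one attempt and no reset: what is moved stays moved. The work goes in short steps, Python scripts to look and compute and a tool call to move; the robot and the scene stay as the last step left them, time stands still between calls to the robot, and variables do not carry over. Pictures are saved under pics/ and viewed, at most 10 in all, crops included, and the job is handed in when it is done.

Besides the shell and the picture viewer there is one more tool, called after "Emit:" as name(argument=value, ...) on one line, values as JSON. drive_tool: Moves the arm, as the interface text tells. Its arguments: {"type":"object","properties":{"slide":{"type":"array"},"delta_rot":{"type":"array"},"hand":{"type":"array"},"squeeze":{"type":"number"}},"required":["slide","delta_rot","hand"]}

```bash
mkdir -p pics; cat > h.py <<'E'
import numpy as np,cv2
from plant import manip
from scipy.spatial.transform import Rotation as R
def view(n):
    c=manip.get_calibration(n)
    if 'view' in c: return c,np.linalg.inv(np.array(c['view']))
    s=manip.read_state();T=np.eye(4);T[:3,:3]=R.from_quat(s['tool_rot']).as_matrix();T[:3,3]=s['tcp_pos']
    return c,T@np.array(c['hand_eye'])
def pts(c,T,uv,d):
    K=np.array([[c['fx'],0,c['cx']],[0,c['fy'],c['cy']],[0,0,1.]])
    n=cv2.undistortPoints(np.float64(uv).reshape(-1,1,2),K,np.float64(c['D'])).reshape(-1,2)
    d=np.broadcast_to(d,(len(n),))
    p=np.c_[n[:,0]*d,-n[:,1]*d,-d]
    return p@T[:3,:3].T+T[:3,3]
def onplane(c,T,uv,z):
    p=pts(c,T,uv,1.);o=T[:3,3];r=p-o
    return o+r*((z-o[2])/r[:,2])[:,None]
def cloud(c,T,d):
    v,u=np.mgrid[:d.shape[0],:d.shape[1]]
    return pts(c,T,np.c_[u.ravel(),v.ravel()],d.ravel()).reshape(*d.shape,3)
E
python3 - <<'E'
from h import *
s=manip.read_state();print({k:np.round(v,3) for k,v in s.items()})
for n in('scene','top'):
    c,T=view(n);im,d=manip.read_camera(n);print(n,T.round(3),c['fx'])
    cv2.imwrite(f'pics/{n}0.png',im[...,::-1]);np.savez(f'{n}0',im=im,d=d,T=T)
E
```

```text
{'time': np.float64(0.0), 'joints': array([ 1.068,  0.291, -0.154,  1.127,  0.   ,  1.432]), 'joint_vel': array([-0.002, -0.002, -0.   ,  0.002, -0.001, -0.   ]), 'joint_torque': array([ 0.0000e+00, -5.3714e+01,  3.3137e+01,  1.6000e-02, -0.0000e+00,
        0.0000e+00]), 'tcp_pos': array([0.187, 0.49 , 0.231]), 'tool_rot': array([ 0.181,  0.984, -0.001, -0.   ]), 'contact_force': array([-0.133, -0.795, -0.559]), 'moment': array([-0.003,  0.02 ,  0.013]), 'finger_force': np.float64(0.0), 'finger_gap': np.float64(0.085)}
scene [[-0.475 -0.604  0.639  1.229]
 [ 0.88  -0.333  0.34   0.47 ]
 [ 0.007  0.724  0.69   0.872]
 [ 0.     0.     0.     1.   ]] 427.5424344899674
top [[-1.00e-03  9.88e-01 -1.56e-01  3.29e-01]
 [-1.00e+00  1.00e-03  9.00e-03  1.36e-01]
 [ 9.00e-03  1.56e-01  9.88e-01  1.56e+00]
 [ 0.00e+00  0.00e+00  0.00e+00  1.00e+00]] 524.6056251274549
```

View pics/top0.png

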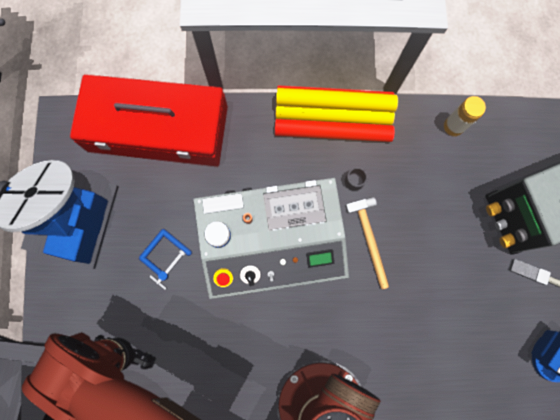

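View pics/scene0.png

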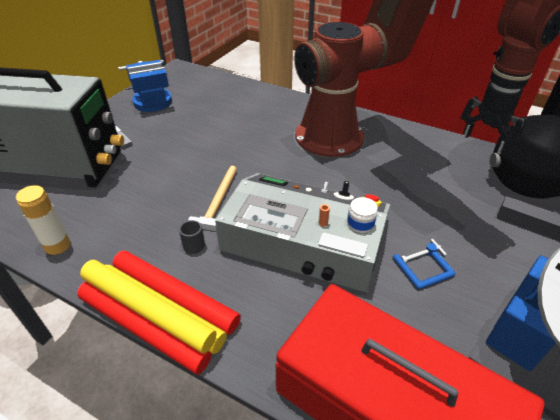

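The top view shows the console with its cover around px (297,207), the deck's rear corners at about (194,199) and (335,179), and the front corners at about (211,297) and (349,276). Next I measure the deck from depth.

```bash
cat > m.py <<'E'
from h import *
for n in('top','scene'):
    c,T=view(n);z=np.load(n+'0.npz');P=cloud(c,T,z['d'])
    m=(abs(P[...,2]-.12)<.012)&(P[...,0]>.2)&(P[...,0]<.7)&(abs(P[...,1])<.4)
    m=m.astype(np.uint8);k,l,st,ce=cv2.connectedComponentsWithStats(m)
    i=1+np.argmax(st[1:,4]);q=P[l==i]
    print(n,st[i],'z med',np.median(q[:,2]))
    r=cv2.minAreaRect(np.float32(q[:,:2]*1000));print(r,cv2.boxPoints(r).round())
c,T=view('top');im=np.load('top0.npz')['im']
cv2.imwrite('pics/crop1.png',cv2.resize(im[170:305,185:360,::-1],None,fx=4,fy=4,interpolation=cv2.INTER_CUBIC))
E
python3 m.py
```

```text
top [ 194  178  152  107 9700] z med 0.12084079979932516
((498.117431640625, 144.1201171875), (247.27044677734375, 402.2438659667969), 8.799488067626953) [[345. 324.]
 [407. -74.]
 [651. -36.]
 [590. 362.]]
scene [ 215  178  172   89 7812] z med 0.12021759514537772
((513.3706665039062, 147.76434326171875), (212.1483612060547, 401.9324645996094), 8.113447189331055) [[380. 332.]
 [437. -66.]
 [647. -36.]
 [590. 362.]]
```

View pics/crop1.png

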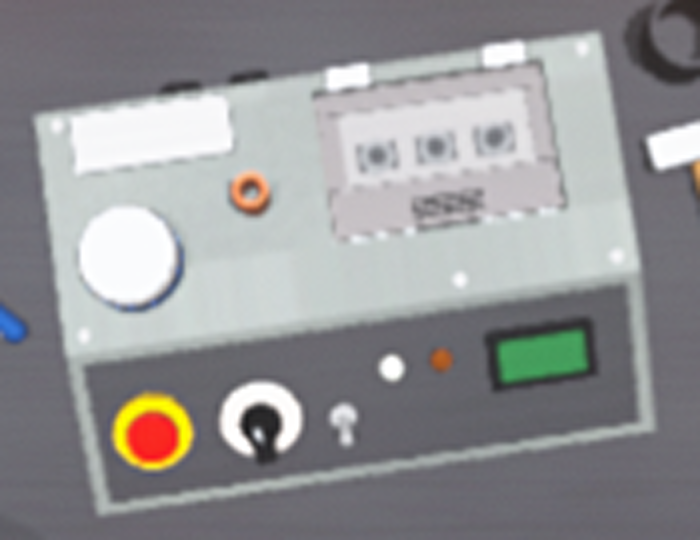

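The crop shows the latched cover with corners at about (315,95), (543,62), (566,206) and (338,240), the pad at (448,205), and the breakers at (377,155), (436,147) and (495,138).

```bash
python3 - <<'E'
from h import *
c,T=view('top')
q=np.array([(315,95),(543,62),(566,206),(338,240),(448,205),(377,155),(436,147),(495,138)])
uv=(q+.5)/4-.5+[185,170]
P=onplane(c,T,uv,.121);P[5:]=onplane(c,T,uv[5:],.1)
print(P.round(4))
a=P[0]-P[1];print('w',np.linalg.norm(a),np.linalg.norm(P[3]-P[0]),'yaw',np.degrees(np.arctan2(-a[0],a[1])))
a=P[3]-P[2];print(np.degrees(np.arctan2(-a[0],a[1])),P[:4].mean(0))
# scene check: where the pad from top lands, deck
c2,T2=view('scene');V=np.linalg.inv(T2)
K=np.array([[c2['fx'],0,c2['cx']],[0,c2['fy'],c2['cy']],[0,0,1.]])
p=P[:5]@V[:3,:3].T+V[:3,3];p=p*[1,-1,-1]
uv=cv2.projectPoints(p,np.zeros(3),np.zeros(3),K,np.float64(c2['D']))[0].reshape(-1,2)
im=np.load('scene0.npz')['im'].copy()[...,::-1]
o=np.array([205,165]);s=4;im=cv2.resize(im[165:285,205:395],None,fx=s,fy=s,interpolation=cv2.INTER_CUBIC)
for u in uv: cv2.drawMarker(im,tuple(int(x) for x in ((u-o+.5)*s-.5)),(0,0,255),0,12,1)
cv2.imwrite('pics/sc1.png',im)
s=manip.read_state();print(R.from_quat(s['tool_rot']).as_matrix().round(3))
print(np.array(manip.get_calibration('wrist')['hand_eye']).round(3))
E
```

```text
[[ 0.6027  0.1644  0.121 ]
 [ 0.6264  0.0047  0.121 ]
 [ 0.5246 -0.0099  0.121 ]
 [ 0.5008  0.1481  0.121 ]
 [ 0.5253  0.072   0.121 ]
 [ 0.5637  0.1209  0.1   ]
 [ 0.5694  0.0793  0.1   ]
 [ 0.5759  0.0376  0.1   ]]
w 0.16144175550540435 0.10312982705482157 yaw 8.47157941077574
8.552621292645625 [0.56363029 0.07683539 0.121     ]
[[-0.935  0.356 -0.001]
 [ 0.356  0.935 -0.001]
 [ 0.    -0.001 -1.   ]]
[[-0.     0.946  0.324  0.083]
 [ 1.     0.     0.     0.   ]
 [ 0.     0.324 -0.946 -0.141]
 [ 0.     0.     0.     1.   ]]
```

View pics/sc1.png

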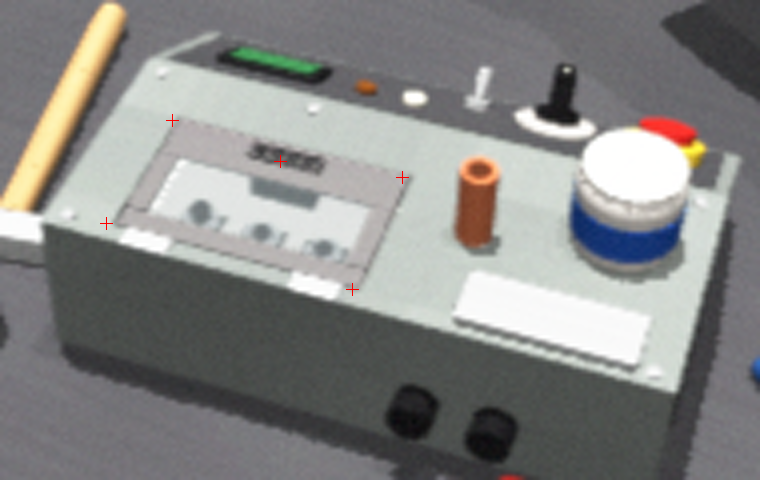

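The scene view confirms it: the projected corners and pad land within about 2 mm. The yaw is 8.5°, the hinge is at (0.6146, 0.0845) and the pad at about (0.5255, 0.071). First I shut the fingers and align the tool.

Emit:
drive_tool(slide=[[0, 0, 0], [0, 0, 0], [0, 0, 0], [0, 0, 0], [0, 0, 0]], delta_rot=[[0, 0, -1.22], [0, 0, -1.22], [0, 0, -1.22], [0, 0, -1.22], [0, 0, 0]], hand=[0, 0, 0, 0, 0])

```text
time: 0.6
tcp_pos: [0.1867, 0.4904, 0.231]
tool_rot: [-0.074, 0.997, -0.0, -0.0]
contact_force: [1.2, 0.1, -0.2]
finger_gap: 0.0121
finger_force: 0.0
```

```bash
cat > w.py <<'E'
from h import *
s=manip.read_state()
H=np.array([.6146,.0845,.12]);y=np.radians(8.5);C=np.array([[np.cos(y),np.sin(y),0],[-np.sin(y),np.cos(y),0],[0,0,1]])
d=C@(np.array(s['tcp_pos'])-H)*1000
M=R.from_quat(s['tool_rot']).as_matrix()
print('t',s['time'],'f(fwd of hinge) %.1f left %.1f h %.1f'%(-d[0],d[1],d[2]),'F',(C@s['contact_force']).round(1),'gap',s['finger_gap'])
print('tool axes in console',(C@M).round(3).tolist(),'j',s['joints'].round(2))
E
python3 w.py
```

```text
t 0.6 f(fwd of hinge) 363.2 left 464.7 h 111.0 F [ 1.2 -0.1 -0.2] gap 0.012133085437429768
tool axes in console [[-1.0, -0.001, -0.0], [-0.001, 1.0, -0.001], [0.0, -0.001, -1.0]] j [ 1.07  0.29 -0.15  1.13 -0.    0.92]
```

Emit:
drive_tool(slide=[[-23, -38, 0], [-23, -38, 0], [-23, -38, 0], [-23, -38, 0], [-23, -38, 0]], delta_rot=[[0, 0, 0], [0, 0, 0], [0, 0, 0], [0, 0, 0], [0, 0, 0]], hand=[0, 0, 0, 0, 0])

```text
time: 1.1
tcp_pos: [0.3291, 0.3181, 0.2313]
tool_rot: [-0.072, 0.997, 0.0, 0.0]
contact_force: [0.0, 0.5, 1.6]
finger_gap: -0.0001
finger_force: 0.0
```

Emit:
drive_tool(slide=[[-23, -38, 0], [-23, -38, 0], [-23, -38, 0], [-23, -38, 0], [-23, -38, 0]], delta_rot=[[0, 0, 0], [0, 0, 0], [0, 0, 0], [0, 0, 0], [0, 0, 0]], hand=[0, 0, 0, 0, 0])

```text
time: 1.6
tcp_pos: [0.4709, 0.1468, 0.2313]
tool_rot: [-0.071, 0.997, 0.0, 0.0]
contact_force: [0.8, 0.3, -0.4]
finger_gap: 0.0001
finger_force: 0.0
```

```bash
python3 w.py
```

```text
t 1.6 f(fwd of hinge) 132.9 left 82.9 h 111.3 F [ 0.9  0.2 -0.4] gap 6.676956733794658e-05
tool axes in console [[-1.0, 0.006, 0.0], [0.006, 1.0, 0.0], [-0.0, 0.0, -1.0]] j [ 0.15  0.23 -0.23  1.11  0.    0.01]
```

Emit:
drive_tool(slide=[[-15, -28, 0], [-15, -28, 0], [-15, -27, 0], [0, 0, 30], [0, 0, 30]], delta_rot=[[0, 0, 0], [0, 0, 0], [0, 0, 0], [0, 0, 0], [0, 0, 0]], hand=[0, 0, 0, 0, 0])

```text
time: 2.1
tcp_pos: [0.5278, 0.072, 0.1708]
tool_rot: [-0.071, 0.998, -0.0, 0.001]
contact_force: [-1.1, 0.3, -0.2]
finger_gap: -0.0001
finger_force: 0.0
```

```bash
python3 w.py; python3 - <<'E'
from h import *
c,T=view('wrist');im,d=manip.read_camera('wrist');np.savez('w1',im=im,d=d,T=T)
cv2.imwrite('pics/w1.png',im[...,::-1])
E
```

```text
t 2.1 f(fwd of hinge) 87.7 left 0.5 h 50.8 F [-1.   0.5 -0.2] gap -0.00010625196831263996
tool axes in console [[-1.0, 0.007, 0.002], [0.007, 1.0, -0.0], [-0.002, -0.0, -1.0]] j [-0.    0.35 -0.24  0.98  0.   -0.14]
```

View pics/w1.png

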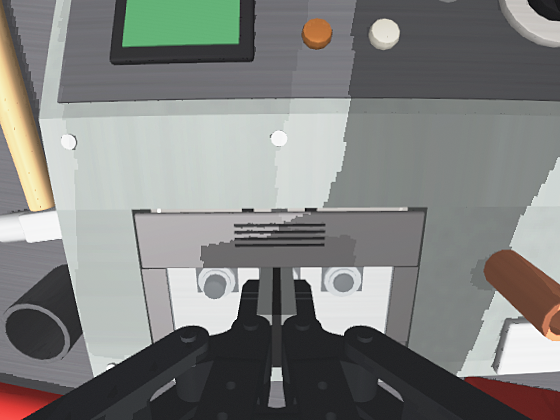

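The wrist view shows the pad at (280,235), the cover's front edge at row 210 with its corners at (135,210) and (426,208), and breakers at (215,285) and (343,280). The right-hand one at (215,285) looks proud. I check these positions against the estimate.

```bash
python3 - <<'E'
from h import *
exec(open('w.py').read().split('d=C@')[0].split('import *')[1])
z=np.load('w1.npz');c,_=view('wrist');T=z['T']
P=onplane(c,T,[(280,235),(135,210),(426,208)],.1215)
for p in P: q=C@(p-H)*1000;print(-q[0].round(1),q[1:].round(1))
X=cloud(c,T,z['d']);print(np.nanmedian(X[150:190,100:200,2]),X[235,225],X[220,180])
E
```

```text
91.1 [2.9 1.5]
106.2 [-75.8   1.5]
106.3 [82.1  1.5]
0.11855168095100777 [0.52843185 0.04386914 0.12126198] [0.52360214 0.01837033 0.12010696]
```

The near view agrees to about 3 mm. I press down at the pad.

Emit:
drive_tool(slide=[[0, 1, 25], [0, 1, 20], [0, 0, 3], [0, 0, 3], [0, 0, 0]], delta_rot=[[0, 0, 0], [0, 0, 0], [0, 0, 0], [0, 0, 0], [0, 0, 0]], hand=[0, 0, 0, 0, 0])

```text
time: 2.65
tcp_pos: [0.5267, 0.0751, 0.1212]
tool_rot: [-0.073, 0.997, -0.0, 0.0]
contact_force: [-0.5, -0.2, 1.6]
finger_gap: 0.0003
finger_force: 0.9
```

Emit:
drive_tool(slide=[[0, 0, 2], [0, 0, 2], [0, 0, 1.5], [0, 0, 0]], delta_rot=[[0, 0, 0], [0, 0, 0], [0, 0, 0], [0, 0, 0]], hand=[0, 0, 0, 0])

```text
time: 3.05
tcp_pos: [0.5272, 0.075, 0.1151]
tool_rot: [-0.073, 0.997, 0.0, 0.001]
contact_force: [1.0, 1.1, 3.1]
finger_gap: 0.0004
finger_force: 1.7
```

```bash
python3 w.py
```

```text
t 3.05 f(fwd of hinge) 87.8 left 3.5 h -4.9 F [1.1 0.9 3.1] gap 0.00037814078264653645
tool axes in console [[-1.0, 0.001, 0.002], [0.001, 1.0, -0.0], [-0.002, -0.0, -1.0]] j [ 0.    0.4  -0.32  0.85  0.   -0.14]
```

Emit:
drive_tool(slide=[[0, 0, 1], [0, 0, 1], [0, 0, 0]], delta_rot=[[0, 0, 0], [0, 0, 0], [0, 0, 0]], hand=[0, 0, 0])

```text
time: 3.35
tcp_pos: [0.5268, 0.0749, 0.1128]
tool_rot: [-0.074, 0.997, -0.0, 0.0]
contact_force: [2.3, -0.4, 4.9]
finger_gap: 0.0
finger_force: 1.9
```

Emit:
drive_tool(slide=[[0, 0, 1], [0, 0, 0]], delta_rot=[[0, 0, 0], [0, 0, 0]], hand=[0, 0])

```text
time: 3.55
tcp_pos: [0.5269, 0.0749, 0.1126]
tool_rot: [-0.074, 0.997, -0.0, 0.001]
contact_force: [-0.0, -0.5, 10.9]
finger_gap: 0.0001
finger_force: 5.9
```

It has reached the stop. I let go by moving up and away toward the robot.

Emit:
drive_tool(slide=[[0, 0, -30], [35, 0, -30], [40, 0, -25], [40, 0, -20], [0, 0, 0]], delta_rot=[[0, 0, 0], [0, 0, 0], [0, 0, 0], [0, 0, 0], [0, 0, 0]], hand=[0, 0, 0, 0, 0])

```text
time: 4.05
tcp_pos: [0.4088, 0.0579, 0.2185]
tool_rot: [-0.074, 0.997, -0.0, -0.0]
contact_force: [0.5, 0.7, -0.9]
finger_gap: 0.0
finger_force: 0.0
```

Emit:
drive_tool(slide=[[0, 0, 0], [0, 0, 0], [0, 0, 0], [0, 0, 0], [0, 0, 0]], delta_rot=[[0, 0, 0], [0, 0, 0], [0, 0, 0], [0, 0, 0], [0, 0, 0]], hand=[0, 0, 0, 0, 0])

```text
time: 4.55
tcp_pos: [0.4128, 0.0581, 0.2163]
tool_rot: [-0.074, 0.997, 0.0, -0.001]
contact_force: [0.4, 0.5, -0.0]
finger_gap: -0.0001
finger_force: 0.0
```

Emit:
drive_tool(slide=[[0, 0, 0], [0, 0, 0], [0, 0, 0], [0, 0, 0], [0, 0, 0]], delta_rot=[[0, 0, 0], [0, 0, 0], [0, 0, 0], [0, 0, 0], [0, 0, 0]], hand=[0, 0, 0, 0, 0])

```text
time: 5.05
tcp_pos: [0.4127, 0.0581, 0.2168]
tool_rot: [-0.074, 0.997, -0.0, 0.0]
contact_force: [0.3, 0.3, -0.2]
finger_gap: -0.0001
finger_force: 0.0
```

```bash
python3 w.py; python3 - <<'E'
from h import *
ims=[]
for n in('wrist','scene'):
    c,T=view(n);im,d=manip.read_camera(n);np.savez(n+'2',im=im,d=d,T=T)
    ims.append(im[...,::-1])
a=cv2.resize(ims[0],(480,360));b=cv2.resize(ims[1][120:290,190:410],None,fx=1.45,fy=1.45)
o=np.zeros((600,800,3),np.uint8);o[:360,:480]=a;o[:b.shape[0],480:480+b.shape[1]]=b[:,:320]
cv2.imwrite('pics/c2.png',o)
E
```

```text
t 5.05 f(fwd of hinge) 203.6 left 3.7 h 96.8 F [ 0.3  0.3 -0.2] gap -6.251289904474523e-05
tool axes in console [[-1.0, 0.001, 0.0], [0.001, 1.0, -0.0], [-0.0, -0.0, -1.0]] j [-0.04  0.09 -0.44  1.04 -0.   -0.18]
```

View pics/c2.png

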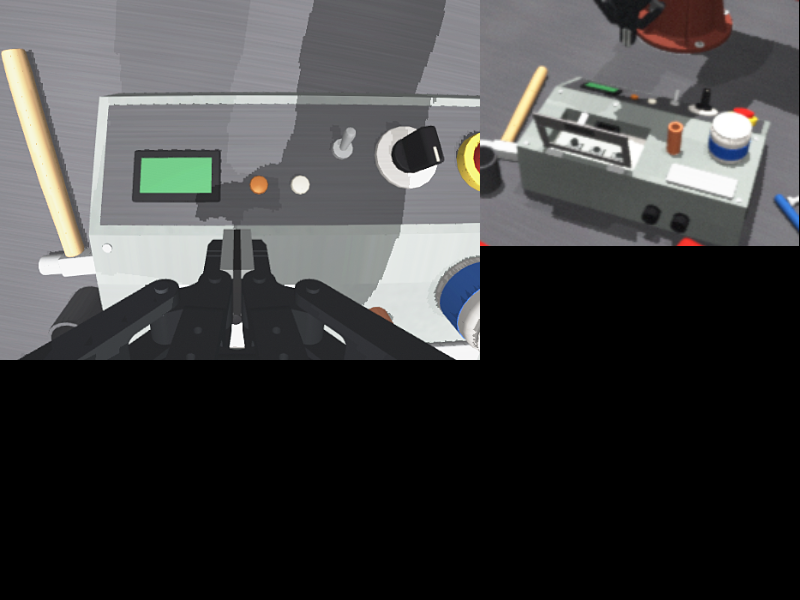

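The cover is fully open and the tool is clear. Now I find the proud button with the top camera, picture and depth.

```bash
python3 - <<'E'
from h import *
exec(open('w.py').read().split('d=C@')[0].split('import *')[1])
out=[]
for n in('top','scene'):
    c,T=view(n);im,d=manip.read_camera(n);X=cloud(c,T,d);Q=(X-H)@C.T*1000;f=-Q[...,0];l=Q[...,1];h=Q[...,2]
    for k in(-42,0,42):
        m=(abs(f-45)<12)&(abs(l-k-1.5)<12)&(h<-5)&(h>-35)
        print(n,k,m.sum(),np.percentile(h[m],[5,50,95]).round(1) if m.any() else '')
        b=m&(h>-26)
        if b.any():print('  raised',b.sum(),np.median(f[b]).round(1),np.median(l[b]).round(1),np.median(h[b]).round(1))
    m=(f>0)&(f<110)&(abs(l)<85)&(h<10)
    v,u=np.where(m)
    print(v.min(),v.max(),u.min(),u.max())
    w=im[v.min():v.max(),u.min():u.max(),::-1];w=cv2.resize(w,(400,int(400*w.shape[0]/w.shape[1])),interpolation=cv2.INTER_CUBIC);out.append(w)
H_=max(w.shape[0] for w in out);out=[cv2.copyMakeBorder(w,0,H_-w.shape[0],0,0,0) for w in out]
cv2.imwrite('pics/c3.png',np.hstack(out))
E
```

```text
top -42 70 [-31.1 -23.   -9.6]
  raised 48 45.9 -41.0 -20.4
top 0 69 [-29.1 -24.1 -17.7]
  raised 45 45.2 1.6 -21.9
top 42 70 [-28.3 -23.1 -16.8]
  raised 52 44.8 43.2 -22.1
185 232 262 326
scene -42 0 
scene 0 0 
scene 42 0 
193 237 230 307
```

View pics/c3.png

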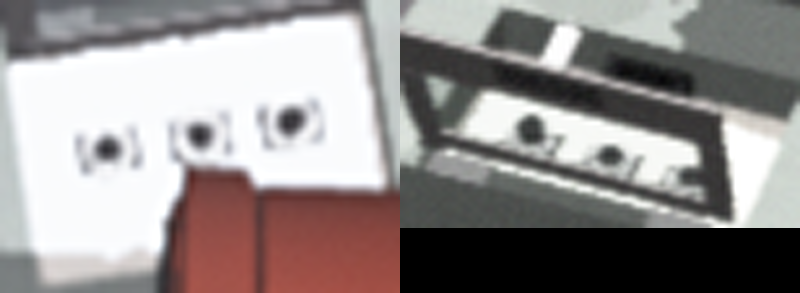

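The right-hand button, at crop (290,122), is the proud one: its depth reaches about 10–14 mm below the deck and it looks taller in both views. I cast rays to locate it.

```bash
python3 - <<'E'
from h import *
exec(open('w.py').read().split('d=C@')[0].split('import *')[1])
c,T=view('top')
for q,z in(((290,122),.106),((199,135),.098),((106,149),.098)):
    uv=(np.array(q)+.5)/6.25-.5+[262,185]
    p=onplane(c,T,[uv],z)[0];d=C@(p-H)*1000;print(p.round(4),'f',-d[0].round(1),'l',d[1].round(1))
E
```

```text
[0.575  0.0391 0.106 ] f 45.9 l -39.1
[0.5703 0.0798 0.098 ] f 44.5 l 1.9
[0.5639 0.1219 0.098 ] f 44.7 l 44.5
```

Emit:
drive_tool(slide=[[-38, -11, 0], [-40, -11, 0], [-40, -11, 0], [-40, -11, 0], [0, 0, 40]], delta_rot=[[0, 0, 0], [0, 0, 0], [0, 0, 0], [0, 0, 0], [0, 0, 0]], hand=[0, 0, 0, 0, 0])

```text
time: 5.75
tcp_pos: [0.5856, 0.0365, 0.1814]
tool_rot: [-0.073, 0.997, -0.001, 0.008]
contact_force: [1.2, 0.9, -1.0]
finger_gap: -0.0002
finger_force: 0.0
```

Emit:
drive_tool(slide=[[0, 0, 35], [0, 0, 20], [0, 0, 0]], delta_rot=[[0, 0, 0], [0, 0, 0], [0, 0, 0]], hand=[0, 0, 0])

```text
time: 6.05
tcp_pos: [0.5732, 0.0378, 0.1188]
tool_rot: [-0.073, 0.997, 0.0, -0.003]
contact_force: [0.2, 0.4, 0.1]
finger_gap: 0.0001
finger_force: 0.0
```

```bash
python3 w.py;python3 - <<'E'
from h import *
im,d=manip.read_camera('wrist');cv2.imwrite('pics/w4.png',im[...,::-1])
E
```

```text
t 6.05 f(fwd of hinge) 47.8 left -40.0 h -1.2 F [0.2 0.4 0.1] gap 8.180403865604664e-05
tool axes in console [[-1.0, 0.001, -0.006], [0.001, 1.0, 0.001], [0.006, 0.001, -1.0]] j [-0.06  0.47 -0.19  0.91 -0.   -0.21]
```

View pics/w4.png

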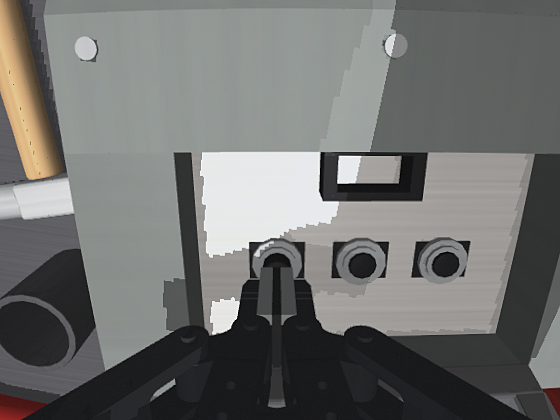

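The finger (column 279) is over the right-hand button (column 277), whose bush is at (277,262); the middle one is at (361,263) and the left one at (442,260). Now I push it down.

Emit:
drive_tool(slide=[[-2, 0, 8], [0, 0, 5], [0, 0, 3], [0, 0, 3], [0, 0, 0]], delta_rot=[[0, 0, 0], [0, 0, 0], [0, 0, 0], [0, 0, 0], [0, 0, 0]], hand=[0, 0, 0, 0, 0])

```text
time: 6.6
tcp_pos: [0.5776, 0.038, 0.1029]
tool_rot: [-0.074, 0.997, -0.0, 0.0]
contact_force: [-0.3, 0.4, 0.4]
finger_gap: 0.0001
finger_force: 0.0
```

Emit:
drive_tool(slide=[[0, 0, 1], [0, 0, 1], [0, 0, 0]], delta_rot=[[0, 0, 0], [0, 0, 0], [0, 0, 0]], hand=[0, 0, 0])

```text
time: 6.9
tcp_pos: [0.5776, 0.038, 0.1009]
tool_rot: [-0.074, 0.997, -0.0, 0.0]
contact_force: [-0.1, 0.2, 1.4]
finger_gap: -0.0001
finger_force: 0.7
```

```bash
python3 w.py
```

```text
t 6.9 f(fwd of hinge) 43.5 left -40.5 h -19.1 F [-0.1  0.2  1.4] gap -8.084466345866325e-05
tool axes in console [[-1.0, 0.001, 0.0], [0.001, 1.0, -0.0], [-0.0, -0.0, -1.0]] j [-0.06  0.49 -0.21  0.87 -0.   -0.21]
```

Emit:
drive_tool(slide=[[1, 0, 1], [0, 0, 1], [0, 0, 0]], delta_rot=[[0, 0, 0], [0, 0, 0], [0, 0, 0]], hand=[0, 0, 0])

```text
time: 7.2
tcp_pos: [0.5766, 0.0379, 0.0988]
tool_rot: [-0.074, 0.997, -0.0, 0.0]
contact_force: [1.1, -0.4, 1.3]
finger_gap: -0.0002
finger_force: 0.9
```

Emit:
drive_tool(slide=[[0, 0, 1], [0, 0, 0]], delta_rot=[[0, 0, 0], [0, 0, 0]], hand=[0, 0])

```text
time: 7.4
tcp_pos: [0.5766, 0.0379, 0.098]
tool_rot: [-0.074, 0.997, -0.0, 0.0]
contact_force: [1.3, 0.5, 4.2]
finger_gap: 0.0001
finger_force: 2.0
```

Emit:
drive_tool(slide=[[0, 0, 1], [0, 0, 0]], delta_rot=[[0, 0, 0], [0, 0, 0]], hand=[0, 0])

```text
time: 7.6
tcp_pos: [0.5767, 0.0378, 0.0978]
tool_rot: [-0.074, 0.997, -0.0, 0.0]
contact_force: [-1.8, 0.2, 13.4]
finger_gap: -0.0001
finger_force: 6.5
```

Emit:
drive_tool(slide=[[0, 0, 1], [0, 0, 0]], delta_rot=[[0, 0, 0], [0, 0, 0]], hand=[0, 0])

```text
time: 7.8
tcp_pos: [0.5767, 0.0379, 0.0976]
tool_rot: [-0.074, 0.997, -0.0, 0.001]
contact_force: [-5.2, 0.4, 22.4]
finger_gap: 0.0002
finger_force: 10.7
```

A hard stop at z = 0.0977, about 22 mm below the deck: the button is fully home. I lift and check.

Emit:
drive_tool(slide=[[0, 0, -30], [5, 15, -40], [15, 27, -45], [10, 0, -40], [0, 0, 0]], delta_rot=[[0, 0, 0], [0, 0, 0], [0, 0, 0], [0, 0, 0], [0, 0, 0]], hand=[0, 0, 0, 0, 0])

```text
time: 8.3
tcp_pos: [0.5433, 0.0735, 0.252]
tool_rot: [-0.074, 0.997, -0.0, 0.003]
contact_force: [0.8, -0.8, 0.0]
finger_gap: 0.0003
finger_force: 0.0
```

```bash
python3 w.py;python3 - <<'E'
from h import *
exec(open('w.py').read().split('d=C@')[0].split('import *')[1])
c,T=view('wrist');im,d=manip.read_camera('wrist');b=im[...,::-1]
c2,T2=view('scene');im2,d2=manip.read_camera('scene')
o=np.zeros((420,800,3),np.uint8);o[:,:460]=b[:,50:510];s=cv2.resize(im2[180:245,220:320,::-1],(340,221));o[:221,460:]=s
cv2.imwrite('pics/c5.png',o)
# cover pose from scene depth
Q=(cloud(c2,T2,d2)-H)@C.T*1000;f=-Q[...,0];l=Q[...,1];h=Q[...,2]
m=(f>-60)&(f<15)&(abs(l-2)<78)&(h>70)&(h<108);print('cover top: f',np.percentile(f[m],[5,50,95]).round(1),'h max',np.percentile(h[m],98),m.sum())
E
```

```text
t 8.3 f(fwd of hinge) 72.2 left -0.3 h 132.0 F [ 0.6 -0.9  0. ] gap 0.0002870799462246754
tool axes in console [[-1.0, -0.0, 0.007], [-0.0, 1.0, -0.001], [-0.007, -0.001, -1.0]] j [ 0.    0.32 -0.06  1.19 -0.   -0.15]
cover top: f [-25.1 -21.5 -10.9] h max 100.40471168604076 528
```

View pics/c5.png

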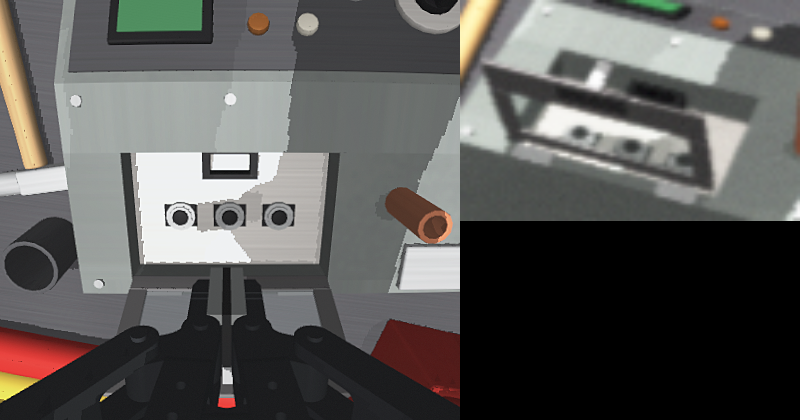

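All three buttons are level now (at (180,217), (230,217) and (279,217)), and the cover stands open with its top edge at f ≈ -25 and h ≈ 100. I cross over it and come down behind.

Emit:
drive_tool(slide=[[0, 2, -23], [-35, 0, 0], [-40, 0, 0], [-35, 0, 0], [-28, 0, 0]], delta_rot=[[0, 0, 0], [0, 0, 0], [0, 0, 0], [0, 0, 0], [0, 0, 0]], hand=[0, 0, 0, 0, 0])

```text
time: 8.9
tcp_pos: [0.6794, 0.0951, 0.2671]
tool_rot: [-0.073, 0.997, 0.0, -0.002]
contact_force: [-0.3, -0.4, -0.1]
finger_gap: -0.0001
finger_force: 0.0
```

Emit:
drive_tool(slide=[[0, 0, 0], [0, 0, 25], [0, 0, 30], [0, 0, 20], [0, 0, 0]], delta_rot=[[0, 0, 0], [0, 0, 0], [0, 0, 0], [0, 0, 0], [0, 0, 0]], hand=[0, 0, 0, 0, 0])

```text
time: 9.4
tcp_pos: [0.6752, 0.0948, 0.1904]
tool_rot: [-0.073, 0.997, 0.0, -0.004]
contact_force: [-0.2, -0.6, 0.2]
finger_gap: -0.0
finger_force: 0.0
```

```bash
python3 w.py
```

```text
t 9.4 f(fwd of hinge) -61.4 left 1.2 h 70.4 F [-0.3 -0.6  0.2] gap -3.0961669762720976e-05
tool axes in console [[-1.0, 0.001, -0.008], [0.001, 1.0, 0.001], [0.008, 0.001, -1.0]] j [ 0.03  0.63  0.27  1.23 -0.   -0.11]
```

Emit:
drive_tool(slide=[[12, 0, 0], [12, 0, 0], [12, 0, 0], [12, 0, 0], [0, 0, 0]], delta_rot=[[0, 0, 0], [0, 0, 0], [0, 0, 0], [0, 0, 0], [0, 0, 0]], hand=[0, 0, 0, 0, 0])

```text
time: 9.9
tcp_pos: [0.6302, 0.0879, 0.1963]
tool_rot: [-0.073, 0.997, -0.0, 0.0]
contact_force: [1.9, 0.5, 1.7]
finger_gap: 0.0001
finger_force: 0.7
```

```bash
python3 w.py
```

```text
t 9.9 f(fwd of hinge) -15.9 left 1.1 h 76.3 F [2.  0.2 1.7] gap 0.00010069524668881908
tool axes in console [[-1.0, 0.001, 0.001], [0.001, 1.0, -0.0], [-0.001, -0.0, -1.0]] j [ 0.02  0.52  0.11  1.16 -0.   -0.12]
```

Emit:
drive_tool(slide=[[12, 0, 0], [12, 0, 2], [10, 0, 3], [10, 0, 3], [0, 0, 0]], delta_rot=[[0, 0, 0], [0, 0, 0], [0, 0, 0], [0, 0, 0], [0, 0, 0]], hand=[0, 0, 0, 0, 0])

```text
time: 10.4
tcp_pos: [0.5871, 0.0816, 0.1875]
tool_rot: [-0.073, 0.997, -0.0, 0.0]
contact_force: [1.8, 0.3, 2.4]
finger_gap: 0.0005
finger_force: 1.2
```

```bash
python3 w.py
```

```text
t 10.4 f(fwd of hinge) 27.6 left 1.2 h 67.5 F [1.8 0.1 2.4] gap 0.0004886718224899903
tool axes in console [[-1.0, 0.001, 0.0], [0.001, 1.0, -0.0], [-0.0, -0.0, -1.0]] j [ 0.01  0.44 -0.04  1.08 -0.   -0.13]
```

Right on the planned arc at about 60°. Continuing down.

Emit:
drive_tool(slide=[[10, 0, 5], [9, 0, 6], [8, 0, 8], [7, 0, 8], [0, 0, 0]], delta_rot=[[0, 0, 0], [0, 0, 0], [0, 0, 0], [0, 0, 0], [0, 0, 0]], hand=[0, 0, 0, 0, 0])

```text
time: 10.9
tcp_pos: [0.5538, 0.0767, 0.1599]
tool_rot: [-0.073, 0.997, 0.0, -0.0]
contact_force: [2.2, 0.2, 0.9]
finger_gap: 0.0002
finger_force: 1.2
```

Emit:
drive_tool(slide=[[7, 0, 10], [6, 0, 10], [5, 0, 9], [4, 0, 6], [0, 0, 0]], delta_rot=[[0, 0, 0], [0, 0, 0], [0, 0, 0], [0, 0, 0], [0, 0, 0]], hand=[0, 0, 0, 0, 0])

```text
time: 11.4
tcp_pos: [0.5312, 0.0734, 0.1245]
tool_rot: [-0.073, 0.997, -0.0, -0.001]
contact_force: [1.7, 0.4, 3.4]
finger_gap: -0.0
finger_force: 1.3
```

```bash
python3 w.py
```

```text
t 11.4 f(fwd of hinge) 84.1 left 1.3 h 4.5 F [1.7 0.1 3.4] gap -1.853454514501682e-06
tool axes in console [[-1.0, 0.001, -0.002], [0.001, 1.0, 0.0], [0.002, 0.0, -1.0]] j [ 0.    0.4  -0.3   0.88 -0.   -0.15]
```

Emit:
drive_tool(slide=[[3, 0, 3], [0, 0, 3], [0, 0, 3], [0, 0, 2], [0, 0, 0]], delta_rot=[[0, 0, 0], [0, 0, 0], [0, 0, 0], [0, 0, 0], [0, 0, 0]], hand=[0, 0, 0, 0, 0])

```text
time: 11.9
tcp_pos: [0.5289, 0.073, 0.1139]
tool_rot: [-0.074, 0.997, -0.0, -0.0]
contact_force: [2.0, 0.2, 4.3]
finger_gap: -0.0001
finger_force: 1.7
```

Emit:
drive_tool(slide=[[0, 0, 1], [0, 0, 1], [0, 0, 0]], delta_rot=[[0, 0, 0], [0, 0, 0], [0, 0, 0]], hand=[0, 0, 0])

```text
time: 12.2
tcp_pos: [0.5291, 0.0731, 0.1127]
tool_rot: [-0.074, 0.997, -0.0, 0.0]
contact_force: [-0.8, -0.0, 12.6]
finger_gap: 0.0002
finger_force: 5.9
```

At the stop again. I let go straight up, gently at first.

Emit:
drive_tool(slide=[[0, 0, -5], [0, 0, -10], [0, 0, -20], [0, 0, -40], [0, 0, -40]], delta_rot=[[0, 0, 0], [0, 0, 0], [0, 0, 0], [0, 0, 0], [0, 0, 0]], hand=[0, 0, 0, 0, 0])

```text
time: 12.7
tcp_pos: [0.5277, 0.0731, 0.228]
tool_rot: [-0.074, 0.997, 0.0, -0.001]
contact_force: [0.9, -0.4, -0.0]
finger_gap: -0.0001
finger_force: 0.0
```

Emit:
drive_tool(slide=[[40, 0, 0], [40, 0, 0], [40, 0, 0], [0, 0, 0], [0, 0, 0]], delta_rot=[[0, 0, 0], [0, 0, 0], [0, 0, 0], [0, 0, 0], [0, 0, 0]], hand=[0, 0, 0, 0, 0])

```text
time: 13.2
tcp_pos: [0.4096, 0.0554, 0.2275]
tool_rot: [-0.073, 0.997, -0.0, 0.0]
contact_force: [0.5, -0.3, -0.5]
finger_gap: 0.0003
finger_force: 0.0
```

```bash
python3 w.py;python3 - <<'E'
from h import *
im,d=manip.read_camera('scene');cv2.imwrite('pics/s6.png',cv2.resize(im[110:300,180:440,::-1],None,fx=3,fy=3))
E
```

```text
t 13.2 f(fwd of hinge) 207.0 left 1.5 h 107.5 F [ 0.4 -0.4 -0.5] gap 0.0002848114645330518
tool axes in console [[-1.0, 0.001, 0.0], [0.001, 1.0, -0.0], [-0.0, -0.0, -1.0]] j [-0.04  0.08 -0.43  1.06  0.   -0.19]
```

View pics/s6.png

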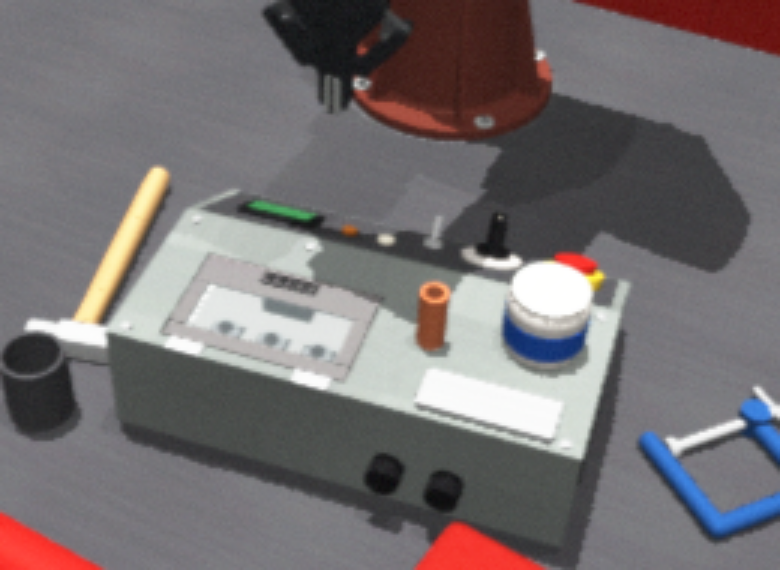

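The cover is flush and latched at around (270,320), everything else is undisturbed, and the tool is clear. Handing in.

```bash
python3 -c "
from plant import manip
print(manip.job_done())"
```

```text
the job is handed in; nothing more can be done
None
```

The job is handed in: I popped the cover open, pushed the tripped right-hand breaker fully home and pressed the cover shut again; the last picture shows it flush with nothing else moved, at about 13 s on the robot's clock.

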